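# Slide the keeper board home over the slate stones and latch it

## Robot

A 6-joint arm with a two-finger parallel gripper is mounted at the origin on the work surface. World frame = base frame: x ahead of the robot, y to its left, z up, the work surface at z = 0. Lengths are in m, angles in rad, forces in N, time in s.
With the tool pointing down it reaches from about 0.375 to 0.975 m from the base axis. Payload 3.8 kg.
Tool frame: the origin (TCP) lies midway between the tips of the shut fingers; the grasp point (between the pads) lies 19 mm behind it; z points along the fingers, y is the line along which they close (so a half turn about z gives the same grasp; the last joint's range is limited). The gripper opens to 85 mm and grips with 20 to 120 N. Pads are 22 mm wide; open, the fingers measure 114 mm over their backs; the gripper's body (76 mm by 85 mm) begins 54 mm behind the grasp point. The pads swing forward as they close: fully open they stand 13 mm farther back than shut.
Start: joints at [1.184, 0.264, 1.604, -0, 1.274, -0.037], TCP at [0.231, 0.634, 0.231] pointing down, gripper open.
Joint ranges: [-2.63, 2.63], [-0.94, 2.18], [0.31, 2.57], [-1.31, 4.45], [0, 2.66], [-2.55, 2.55]. Speed limits (rad/s): [2.57, 2.57, 3.14, 3.14, 3.14, 3.14].

## Interface

Orientations are given as a rotation vector (axis times angle).
In Python, from workcell import bot gives the robot as it stands.
- The arm moves only by the tool jog_arm, never from a script. Its argument "motion" is a list of rows, each a list of 5 numbers: the opening, from -1 (shut) to 1 (fully open), then the shift along the tool's x, y, z in mm, then the turn about the tool's z in degrees. In form: [[claw, x, y, z, twist], ...]. A call has 1 to 10 rows; each row shifts and turns the commanded pose from where the row before left it, along the tool's axes as they then stand; what a row does not reach is not made up. A row lasts 1/12 s, in which the tool goes at most 41.7 mm and 7.16 degrees, less where a joint would pass 70% of its speed; a pose out of reach is approached as far as the arm can. A call with a gripper value outside its range is refused whole. The fingers move at their own pace and stop on an object; "force" is the grip in N (left out, the last holds). Time passes only in rows, so rows that do not move let the fingers close. It gives the time, the measured TCP pose, the force, the opening and the grip force at its end, in the units of the state.
- bot.read_state(): the state, without advancing time (a new reading comes with each control period).
- bot.read_camera(name): name is "scene" or "top" or "wrist"; returns (picture, depth): 400x640x3 uint8, red, green, blue; 400x640 float32, m along the optical axis (not along the pixel's ray), 0 where there is no reading.
- bot.get_calibration(name): a dict with "vfov" (degrees; the focal length in pixels is half the picture's height over the tangent of half this angle, whatever the lens; pixels are square), "cx", "cy" (the principal point, pixels), "rvec" (rotation vector, rad) and "tvec" (3), from world to camera coordinates, as OpenCV has them; the wrist camera has in their place "tool_from_camera" (4x4, takes a point from camera to tool coordinates, whose origin is the TCP and whose axes are the flange's). Camera axes: x right, y down, z forward; pixel columns grow to the right and rows downward; lengths in m; the calibration is good to about 2 mm. A picture is of the moment at which its call begins: read the wrist's pose just before it. get_calibration takes no time and is no camera call.
- bot.finish_job(): hands the job in; it is judged then, once.
The state is a dict: "time": time; "q": joint angles; "joint_vel": joint speeds; "joint_torque": joint torques, N m; "tool_pos": TCP position; "tcp_rot": TCP orientation; "wrist_force": force on the tool from outside, world axes, zero at the start; "torque": the same for the moment, N m; "width": opening from 0.0 (shut) to 1.0 (fully open); "grip_force": force on a finger pad.
Only numpy, scipy, OpenCV 4.12 (cv2) and the standard library are available. Lean on these libraries where they do the work, as an engineer would, in place of code of your own. Each camera call takes 0.05 s, during which the arm holds its last target. There are 200 camera calls.

## Task

Close the stone rack for carrying: with your fingertips gently push the keeper board along its rails, over the five black stones, until you feel it drop into its notches and sit flush between the side lips; do not force it. Then push the brass turn-button's pin round until the button lies square across the board, and take your hand away. Only push: lift nothing, and leave the stones and everything around the rack where they are.

Things in the scene. Friction and masses are not known exactly. Their poses are not given: they have to be found in the camera images.
- rack: fixed beech rack 108 x 320 x 56 mm; origin: centre of its underside, on the cart top; x across, y lengthways, z up. Rails along y, tops 44 mm up; outside them side lips 10 mm thick, tops 56 mm up, 88 mm apart inside; end walls 56 mm high. The -y half holds five stones; the rails there have notches 7 mm deep for the board's feet
- board_mid (a point): centre of the keeper board's top face, under its batten; axes as the rack's. On the rails it is 62 mm above the cart top, 6 mm proud of the lips; when the feet drop into the notches it is at 56 mm, flush with the lips, and stopped both ways (about 2 mm play). It starts in the rack's +y half and slides 95 to 150 mm towards -y. If it passes the notches it can be pushed back
- home (a point): point fixed to the rack: where board_mid is when the board has dropped into its notches (rack frame: x 0, y -75 mm, z 56 mm)
- latch (a joint): brass turn-button on the rack's -x side: flat arm 14 mm wide, 58 to 62 mm above the cart top, on an upright pivot; stays where left (under 1 N at the pin). 0 rad: points along the rack's +y, beside the lip; grows clockwise from above; 1.57: along the rack's +x, square across the board; stops at -0.7 and 1.65. Starts open, -0.5 to 0. A board not down blocks it
- pin (a point): top centre of the upright round pin near the turn-button's free end, 40 mm from the pivot; pin 10 mm in diameter, standing 62 to 84 mm above the cart top
- pivot (a point): the turn-button's pivot axis, at the underside of its arm (rack frame: x -62 mm, y -30 mm, z 58 mm)
- stone1: black slate stone 1 of five (1 at the rack's -y end), 22 mm in diameter, 9 mm thick, upright in its slot below the rails (top 38 mm above the cart top); origin at its centre. Leave alone
- stone2: black slate stone 2 of five (1 at the rack's -y end), 22 mm in diameter, 9 mm thick, upright in its slot below the rails (top 38 mm above the cart top); origin at its centre. Leave alone
- stone3: black slate stone 3 of five (1 at the rack's -y end), 22 mm in diameter, 9 mm thick, upright in its slot below the rails (top 38 mm above the cart top); origin at its centre. Leave alone
- stone4: black slate stone 4 of five (1 at the rack's -y end), 22 mm in diameter, 9 mm thick, upright in its slot below the rails (top 38 mm above the cart top); origin at its centre. Leave alone
- stone5: black slate stone 5 of five (1 at the rack's -y end), 22 mm in diameter, 9 mm thick, upright in its slot below the rails (top 38 mm above the cart top); origin at its centre. Leave alone
- weight: stubby cast iron weight with a narrow knurled top, 56 mm in diameter, 60 mm high, on the rack's +x side; origin under its centre. Leave alone
- dish: chipped white porcelain dish, 90 mm wide, 22 mm high, on the rack's +x side; origin under its centre. Leave alone
- caliper: brass sizing caliper lying flat, 150 mm long, 14 mm high, on the rack's -x side; origin under the middle of its beam. Leave alone
- bowl: lidded dark wooden stone bowl, 116 mm wide, 104 mm high, left of the rack; origin under its centre. Leave alone
- jar: amber glass jar, 64 mm wide, 85 mm high, right of the rack; origin under its centre. Leave alone
- brush: hand brush lying flat, right of the rack near the robot; origin under its handle. Leave alone
- board: sliding beech keeper board: plate 85 mm in x, 130 in y, 12 thick, on four feet 6 mm high that ride on the rails; about 0.25 kg, slides with a few N at most. An upright brass batten stands on its middle: 60 mm in x, 10 in y, 18 high. Origin: its centre, level with the soles of its feet (18 mm below board_mid). Push it; never lift it
Things that resemble listed ones, but are neither listed nor needed, are in the scene too. What is shaped like the board but green, orange or purple is not meant.

How it is judged:
By the outcome, as a careful person would: the job done as asked, in the order asked, and still so for the second after the job is handed in, with the robot touching nothing.
It also fails if it takes over 48 s, if anything falls off the work surface, if the arm or the gripper's body presses on something with over 40 N, if the wrist force passes 120 N, or if a joint passes its speed limit or range.

## Working session

There is one attempt and no reset: what is moved stays moved. The work goes in short steps, Python scripts to look and compute and a tool call to move; the robot and the scene stay as the last step left them, time stands still between calls to the robot, and variables do not carry over. Pictures are saved under pics/ and viewed, at most 10 in all, crops included, and the job is handed in when it is done.

Besides the shell and the picture viewer there is one more tool, called as name(argument=value, ...), one argument or row to a line, values as JSON. jog_arm: Moves the arm, as the interface text tells. Its arguments: {"type":"object","properties":{"motion":{"type":"array"},"force":{"type":"number"}},"required":["motion"]}

```bash
mkdir -p pics; ls; cat > h.py <<'E'
import numpy as np,cv2
from workcell import bot
from scipy.spatial.transform import Rotation as R
def cam(n):
    s=bot.read_state() if n=="wrist" else None
    p,d=bot.read_camera(n); c=bot.get_calibration(n)
    if n=="wrist":
        T=np.eye(4);T[:3,:3]=R.from_rotvec(s["tcp_rot"]).as_matrix();T[:3,3]=s["tool_pos"]
        M=T@np.array(c["tool_from_camera"])
    else:
        M=np.eye(4);r=R.from_rotvec(np.ravel(c["rvec"])).as_matrix();M[:3,:3]=r.T;M[:3,3]=-r.T@np.ravel(c["tvec"])
    f=200/np.tan(np.radians(c["vfov"])/2)
    return p,d,M,(f,c["cx"],c["cy"])
def ray(u,v,M,k,z):
    d=M[:3,:3]@np.array([(u-k[1])/k[0],(v-k[2])/k[0],1]);o=M[:3,3]
    return o+d*(z-o[2])/d[2]
def dep(u,v,d,M,k):
    z=d[int(v),int(u)];return M[:3,:3]@(np.array([(u-k[1])/k[0],(v-k[2])/k[0],1])*z)+M[:3,3]
def save(p,n): cv2.imwrite("pics/"+n,p[...,::-1])
E
python3 - <<'E'
from h import *
for n in("top","scene"):
    p,d,M,k=cam(n);save(p,n+".png");np.savez(n+".npz",p=p,d=d,M=M,k=k);print(n,M.round(3),k)
print(bot.get_calibration("top"),bot.read_state())
E
```

```text
pics
top [[ 0.    -0.991  0.137  0.36 ]
 [-1.    -0.004 -0.027  0.028]
 [ 0.028 -0.136 -0.99   1.116]
 [ 0.     0.     0.     1.   ]] (np.float64(406.2006185667745), 321.00759674826486, 199.2313469695944)
scene [[ 0.157  0.737 -0.658  1.404]
 [ 0.988 -0.113  0.11  -0.134]
 [ 0.007 -0.667 -0.745  1.093]
 [ 0.     0.     0.     1.   ]] (np.float64(426.7591430383238), 313.76926202334676, 199.10923837223038)
{'vfov': 52.42827620245755, 'cx': 321.00759674826486, 'cy': 199.2313469695944, 'rvec': array([ 2.16540019, -2.16075764,  0.17812863]), 'tvec': array([-0.00255684,  0.50859696,  1.05712313])} {'time': 0.1, 'q': array([ 1.18408407e+00,  2.64699264e-01,  1.60525735e+00, -6.72811947e-06,
        1.27371922e+00, -3.68869170e-02]), 'joint_vel': array([ 0.00104453, -0.00264166, -0.00242854,  0.00112384,  0.00073649,
        0.00075372]), 'joint_torque': array([-3.64312164e-04, -5.16711867e+01, -3.68587196e+01, -6.71195971e-05,
        6.24297943e-03, -7.77966670e-05]), 'tool_pos': array([0.23108555, 0.63349179, 0.23006133]), 'tcp_rot': array([-0.54662822, -3.0932313 ,  0.00320081]), 'wrist_force': array([ 0.12652852, -0.45341589,  0.05555738]), 'torque': array([-0.03967328,  0.03069351, -0.05013826]), 'grip_force': 0.0, 'width': 0.9986623830670324}
```

View pics/top.png

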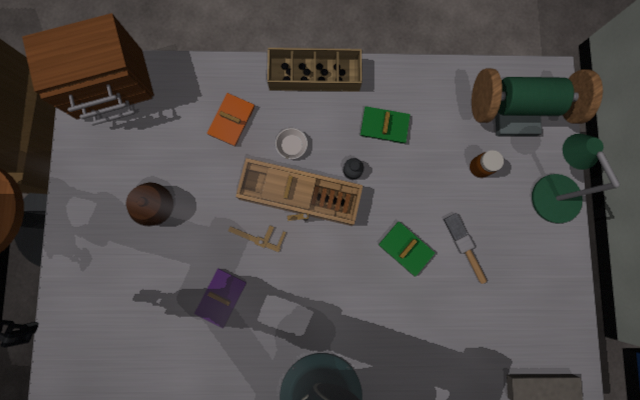

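View pics/scene.png

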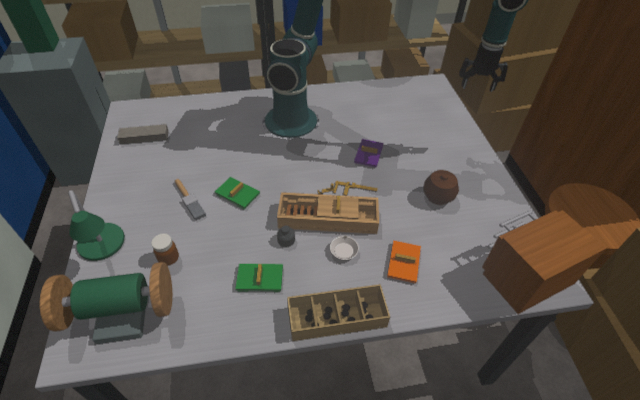

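The top view shows the rack at about (300,190), with its stones towards the right end. The real board, with its brass batten, is at (280,185) and the button is near (297,217). Lookalikes: green at (386,125) and (408,249), orange at (231,118), purple at (221,297), and a second box of stones at (314,70). I choose the beech board on the rack; next a close crop and measurement.

```bash
python3 - <<'E'
from h import *
t=np.load("top.npz");p,d,M,k=t["p"],t["d"],t["M"],t["k"]
c=cv2.resize(p[145:265,220:380],None,fx=5,fy=5,interpolation=cv2.INTER_CUBIC);save(np.clip(c*1.6,0,255).astype('uint8'),"crop.png")
v,u=np.mgrid[145:265,220:380];z=d[145:265,220:380]
P=np.stack([(u-k[1])/k[0]*z,(v-k[2])/k[0]*z,z],-1)@M[:3,:3].T+M[:3,3]
print("table",np.median(P[...,2][:8]), np.median(P[-20:,-30:,2]))
print("depth noise",np.std(P[100:,130:,2]))
m=((P[...,2]>.03)&(P[...,2]<.1)).astype('uint8')
n,l,s,ce=cv2.connectedComponentsWithStats(m)
for i in range(1,n):
    if s[i,4]>60: print(s[i],ce[i],P[l==i].mean(0),cv2.minAreaRect((P[l==i][:,:2]*1000).astype('float32')))
E
```

```text
table 7.685584482364227e-05 -0.00018568846550270912
depth noise 0.07877323464390726
[  16   13  127   67 3856] [76.56120332 46.28034232] [0.52689906 0.06351867 0.0550902 ] ((514.3548583984375, 58.9964599609375), (320.6199645996094, 136.97335815429688), 76.9043197631836)
[124  13  21  20 314] [133.91719745  22.60509554] [ 0.59405361 -0.09016477  0.04344431] ((595.8876953125, -91.77821350097656), (53.710235595703125, 53.33800506591797), 62.5933837890625)
```

View pics/crop.png

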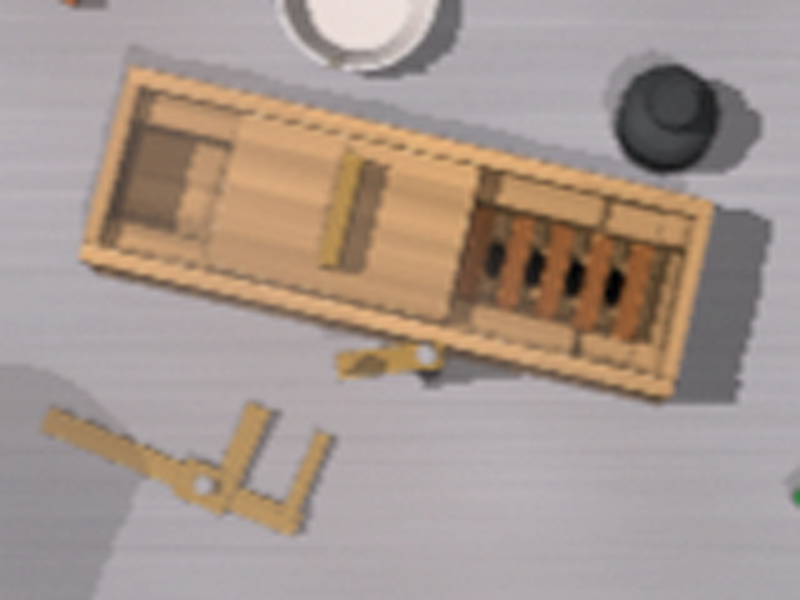

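The crop confirms it: beech board with batten at crop (342,210), rack corners (132,70), (713,200), (668,400) and (82,255). Button pivot is at (425,357), its free end and pin near (355,365).

```bash
python3 - <<'E'
from h import *
t=np.load("top.npz");p,d,M,k=t["p"],t["d"],t["M"],t["k"]
q=lambda u,v,z: ray(220+u/5-.4,145+v/5-.4,M,k,z)
C=np.array([q(*c,.056) for c in[(132,70),(713,200),(668,400),(82,255)]])  # (+x+y),(+x-y),(-x-y),(-x+y)
print(C.round(4)); ctr=C.mean(0)[:2]; yv=(C[0]+C[3]-C[1]-C[2])[:2]; a=np.arctan2(-yv[0],yv[1]); print("ctr",ctr,"yaw",np.degrees(a),np.linalg.norm(C[0]-C[1]),np.linalg.norm(C[0]-C[3]))
Rm=np.array([[np.cos(a),-np.sin(a)],[np.sin(a),np.cos(a)]])
rk=lambda w:(Rm.T@(w[:2]-ctr)*1000).round(1)
for n,x in dict(batten=(342,210,.080),pivot=(425,357,.062),pin=(360,362,.084),armend=(340,367,.062),boardend1=(472,245,.062),boardend0=(222,190,.062),dish=(358,0,.022),weight=(670,110,.06),notch=(605,210,.044)).items(): print(n,rk(q(*x)))
s=bot.read_state();print(R.from_rotvec(s["tcp_rot"]).as_matrix().round(3))
np.savez("rack.npz",ctr=ctr,a=a)
for n,x in dict(home=(0,-75),pivot=(-62,-30)).items(): print(n,ctr+Rm@np.array(x)/1000)
E
```

```text
[[ 0.6139  0.1987  0.056 ]
 [ 0.5454 -0.1104  0.056 ]
 [ 0.439  -0.0853  0.056 ]
 [ 0.5144  0.2223  0.056 ]]
ctr [0.52817191 0.0563288 ] yaw -13.148094611197445 0.31652791899393046 0.10229417156799893
batten [ 0.1 29.5]
pivot [-62.5 -29.3]
pin [-74.6   1.5]
armend [-77.8  12.4]
boardend1 [  0.6 -39.6]
boardend0 [-1.4 94.9]
dish [125.4  54.3]
weight [  96.  -125.3]
notch [  38.3 -104.1]
[[-0.939  0.343 -0.001]
 [ 0.343  0.939 -0.002]
 [ 0.    -0.002 -1.   ]]
home [ 0.51111175 -0.0167051 ]
pivot [0.46097315 0.0412183 ]
```

jog_arm(
  motion=[
    [-1,-23.5,-18.8,0,0],
    [-1,-23.5,-18.8,0,0],
    [-1,-23.5,-18.8,0,0],
    [-1,-23.5,-18.8,0,0],
    [-1,-23.5,-18.8,0,0],
    [-1,-23.5,-18.8,0,0],
    [-1,-23.5,-18.8,0,0],
    [-1,-23.5,-18.8,0,0],
    [-1,-23.5,-18.8,0,0],
    [-1,-23.5,-18.8,0,0],
  ],
  force=20,
)

```text
time: 0.93
tool_pos: [0.3879, 0.3754, 0.2308]
tcp_rot: [-0.546, -3.093, 0.001]
wrist_force: [0.9, -0.4, -0.3]
width: -0.003
grip_force: 0.0
```

jog_arm(
  motion=[
    [-1,-23.5,-18.8,0,0],
    [-1,-23.5,-18.8,0,0],
    [-1,-23.5,-18.8,0,0],
    [-1,-23.5,-18.8,0,0],
    [-1,-23.5,-18.8,0,0],
    [-1,-23.5,-18.8,0,0],
    [-1,-23.5,-18.8,0,0],
    [-1,-23.5,-18.8,0,0],
    [-1,-23.5,-18.8,0,0],
    [-1,-23.5,-18.8,0,0],
  ],
)

```text
time: 1.77
tool_pos: [0.5442, 0.1183, 0.2308]
tcp_rot: [-0.547, -3.093, 0.0]
wrist_force: [0.2, 0.8, -0.2]
width: 0.001
grip_force: 0.0
```

jog_arm(
  motion=[
    [-1,0,0,0,7],
    [-1,0,0,0,7],
    [-1,0,0,0,7],
    [-1,0,0,0,7],
    [-1,0,0,0,7],
    [-1,0,0,0,7],
    [-1,0,0,0,7],
    [-1,0,0,0,7],
    [-1,0,0,0,7],
    [-1,0,0,0,7],
  ],
)

```text
time: 2.6
tool_pos: [0.5436, 0.1197, 0.2307]
tcp_rot: [-2.229, -2.213, 0.001]
wrist_force: [-0.0, 0.1, -0.4]
width: 0.001
grip_force: 0.0
```

jog_arm(
  motion=[
    [-1,0,0,0,7],
    [-1,0,0,0,6],
    [-1,0,0,0,0],
    [-1,0,0,0,0],
  ],
)

```text
time: 2.93
tool_pos: [0.5437, 0.1198, 0.2308]
tcp_rot: [-2.456, -1.958, 0.001]
wrist_force: [0.1, -0.5, -0.2]
width: -0.001
grip_force: 0.0
```

```bash
cat >> h.py <<'E'
def rack():
    r=np.load("rack.npz");a=float(r["a"]);return r["ctr"],np.array([[np.cos(a),-np.sin(a)],[np.sin(a),np.cos(a)]]),a
def rk(w):
    c,Rm,a=rack();return np.r_[(Rm.T@(np.array(w)[:2]-c)*1000),w[2]*1000].round(1)
def st():
    s=bot.read_state();m=R.from_rotvec(s["tcp_rot"]).as_matrix()
    print("t",s["time"],"tcp rack mm",rk(s["tool_pos"]),"yaw tool x minus rack y deg",np.degrees(np.arctan2(m[1,0],m[0,0])-rack()[2])-90,"F",s["wrist_force"].round(1),"w",s["width"],"zax",m[:,2].round(3))
E
python3 - <<'E'
from h import *
st();p,d,M,k=cam("wrist");save(p,"w1.png");np.savez("w1.npz",p=p,d=d,M=M,k=k)
E
```

```text
t 2.9333 tcp rack mm [  0.7  65.3 230.8] yaw tool x minus rack y deg 0.2756443001218116 F [ 0.1 -0.5 -0.2] w -0.0006159039832298617 zax [-0.001 -0.    -1.   ]
```

View pics/w1.png

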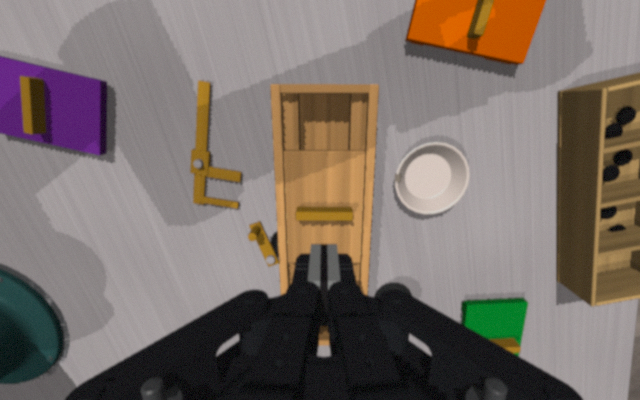

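The wrist view shows the rack upright, with the batten top at about (324,213). The button runs from (255,225), where the pin is, to (270,260), and the rack's far corners are at (273,86) and (378,86).

```bash
python3 - <<'E'
from h import *
t=np.load("w1.npz");p,d,M,k=t["p"],t["d"],t["M"],t["k"]
for n,x in dict(c1=(273,86,.056),c2=(378,86,.056),batten=(324,209,.080),batL=(296,209,.08),batR=(353,209,.08),pin=(256,225,.084),be=(324,151,.062)).items(): print(n,rk(ray(*x,M,k,x[2]) if 0 else ray(x[0],x[1],M,k,x[2])), "dep",rk(dep(x[0],x[1],d,M,k)))
c=cv2.resize(p[190:290,220:380],None,fx=5,fy=5,interpolation=cv2.INTER_CUBIC);save(np.clip(c*1.5,0,255).astype('uint8'),"w1c.png")
E
```

```text
c1 [-49.8 160.2  56. ] dep [-49.9 160.3  55.6]
c2 [ 54.3 160.7  56. ] dep [ 54.2 160.6  56.4]
batten [ 1.3 39.7 80. ] dep [ 1.3 37.6 73.9]
batL [-27.8  39.6  80. ] dep [-28.4  37.2  73.3]
batR [31.4 39.9 80. ] dep [33.1 34.2 63.9]
pin [-69.5  23.1  84. ] dep [-74.1  15.3  65. ]
be [ 1.  97.1 62. ] dep [ 1.  97.1 61.7]
```

View pics/w1c.png

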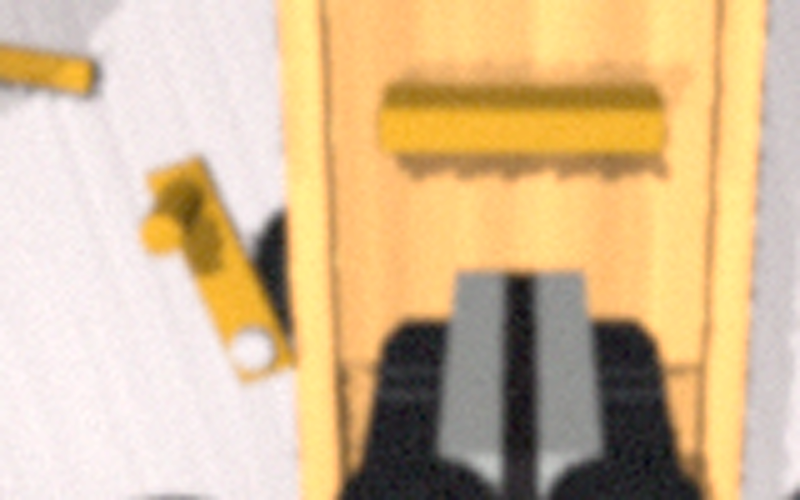

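```bash
python3 - <<'E'
from h import *
t=np.load("w1.npz");p,d,M,k=t["p"],t["d"],t["M"],t["k"]
for n,x in dict(batten=(324,215.6,.080),pin=(251.6,236,.084),pivot=(270,259,.063)).items(): print(n,rk(ray(*x[:2],M,k,x[2])),rk(dep(*x[:2],d,M,k)))
E
```

```text
batten [ 1.3 32.4 80. ] [ 1.3 33.2 82.2]
pin [-75.   10.6  84. ] [-74.5  11.4  85.7]
pivot [-61.1 -28.1  63. ] [-60.5 -26.3  66.2]
```

jog_arm(
  motion=[
    [-1,0,1,20,0],
    [-1,0,0,25,0],
    [-1,0,0,25,0],
    [-1,0,0,25,0],
    [-1,0,0,25,0],
    [-1,0,0,20,0],
    [-1,0,0,15,0],
    [-1,0,0,8,0],
    [-1,0,0,0,0],
    [-1,0,0,0,0],
  ],
)

```text
time: 3.82
tool_pos: [0.545, 0.1196, 0.0683]
tcp_rot: [-2.458, -1.956, 0.001]
wrist_force: [-0.0, 0.4, -0.3]
width: -0.003
grip_force: 0.0
```

jog_arm(
  motion=[
    [-1,-5,0,0,0],
    [-1,-5,0,0,0],
    [-1,-3,0,0,0],
    [-1,-3,0,0,0],
    [-1,-3,0,0,0],
    [-1,-3,0,0,0],
    [-1,0,0,0,0],
    [-1,0,0,0,0],
  ],
)

```text
time: 4.48
tool_pos: [0.5401, 0.0979, 0.0684]
tcp_rot: [2.459, 1.954, 0.0]
wrist_force: [0.7, 0.3, -0.2]
width: -0.0
grip_force: 0.2
```

```bash
python3 - <<'E'
from h import *
st()
E
```

```text
t 4.4833 tcp rack mm [ 2.1 43.2 68.4] yaw tool x minus rack y deg 0.09717670359457031 F [ 0.7  0.3 -0.2] w -0.00017825388759806413 zax [ 0. -0. -1.]
```

jog_arm(
  motion=[
    [-1,-3,0,0,0],
    [-1,-4,0,0,0],
    [-1,-4,0,0,0],
    [-1,-4,0,0,0],
    [-1,-4,0,0,0],
    [-1,-4,0,0,0],
    [-1,-4,0,0,0],
    [-1,-4,0,0,0],
    [-1,-4,0,0,0],
    [-1,-4,0,0,0],
  ],
)

```text
time: 5.32
tool_pos: [0.5311, 0.0597, 0.0683]
tcp_rot: [-2.459, -1.955, 0.0]
wrist_force: [0.6, 1.8, 2.4]
width: 0.001
grip_force: 1.1
```

jog_arm(
  motion=[
    [-1,-4,0,0,0],
    [-1,-4,0,0,0],
    [-1,-4,0,0,0],
    [-1,-3,0,0,0],
    [-1,-3,0,0,0],
    [-1,-3,0,0,0],
    [-1,-3,0,0,0],
    [-1,-2,0,0,0],
    [-1,-2,0,0,0],
    [-1,0,0,0,0],
  ],
)

```text
time: 6.15
tool_pos: [0.5247, 0.0324, 0.0681]
tcp_rot: [2.459, 1.955, -0.001]
wrist_force: [0.4, 0.3, -0.1]
width: 0.001
grip_force: 0.2
```

```bash
python3 - <<'E'
from h import *
st();p,d,M,k=cam("top");save(np.clip(cv2.resize(p[145:265,220:380],None,fx=5,fy=5,interpolation=cv2.INTER_CUBIC)*1.5,0,255).astype('uint8'),"t2.png")
E
```

```text
t 6.15 tcp rack mm [  2.  -24.1  68.1] yaw tool x minus rack y deg 0.10715275534126079 F [ 0.4  0.3 -0.1] w 0.0010189522023030585 zax [-0.    -0.001 -1.   ]
```

View pics/t2.png

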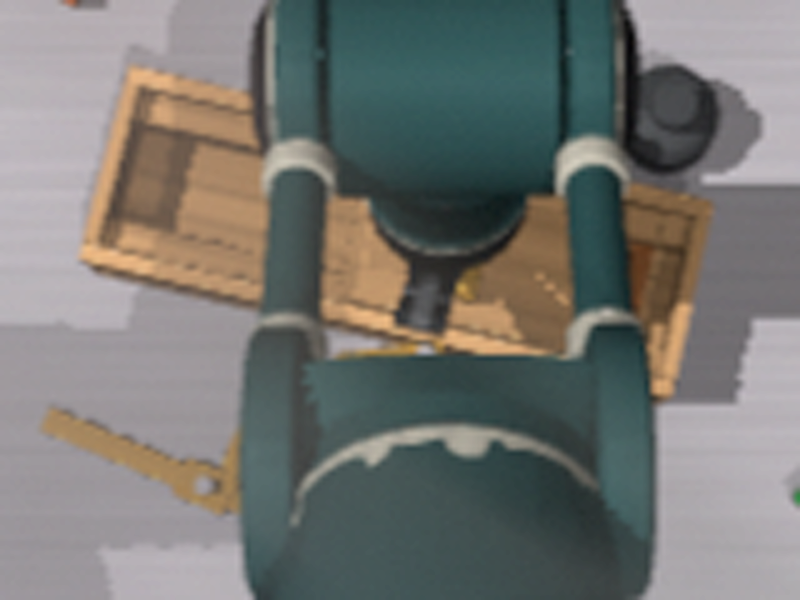

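The board is being pushed ahead of the fingers: the batten peeks out at crop (465,285) beside the fingers at (425,300). Continuing more slowly.

jog_arm(
  motion=[
    [-1,-2,0,0,0],
    [-1,-2.5,0,0,0],
    [-1,-2.5,0,0,0],
    [-1,-2.5,0,0,0],
    [-1,-2.5,0,0,0],
    [-1,-2,0,0,0],
    [-1,-2,0,0,0],
    [-1,-2,0,0,0],
    [-1,-1,0,0,0],
    [-1,-1,0,0,0],
  ],
)

```text
time: 7.03
tool_pos: [0.5203, 0.0132, 0.0683]
tcp_rot: [-2.459, -1.955, 0.0]
wrist_force: [0.2, 1.1, 0.0]
width: -0.003
grip_force: 0.4
```

jog_arm(
  motion=[
    [-1,-1,0,0,0],
    [-1,-1,0,0,0],
    [-1,-1,0,0,0],
    [-1,-1,0,0,0],
    [-1,-1,0,0,0],
  ],
)

```text
time: 7.45
tool_pos: [0.5193, 0.0085, 0.0683]
tcp_rot: [-2.459, -1.955, -0.0]
wrist_force: [-0.8, 1.4, -0.4]
width: -0.001
grip_force: 0.4
```

```bash
python3 - <<'E'
from h import *
st();
E
```

```text
t 7.45 tcp rack mm [  2.2 -48.6  68.3] yaw tool x minus rack y deg 0.10935178093070874 F [-0.8  1.4 -0.4] w -0.0012161585274216673 zax [ 0.  0. -1.]
```

jog_arm(
  motion=[
    [-1,-1,0,0,0],
    [-1,-1,0,0,0],
    [-1,-1,0,0,0],
    [-1,-1,0,0,0],
  ],
)

```text
time: 7.78
tool_pos: [0.5183, 0.0046, 0.0683]
tcp_rot: [-2.459, -1.955, 0.0]
wrist_force: [-0.2, 0.8, -2.0]
width: 0.001
grip_force: 0.4
```

jog_arm(
  motion=[
    [-1,-1,0,0,0],
    [-1,-1,0,0,0],
  ],
)

```text
time: 7.95
tool_pos: [0.5179, 0.0025, 0.0683]
tcp_rot: [2.459, 1.955, -0.0]
wrist_force: [1.2, 2.1, -0.4]
width: 0.001
grip_force: 0.6
```

jog_arm(
  motion=[
    [-1,-1,0,0,0],
    [-1,-1,0,0,0],
  ],
)

```text
time: 8.12
tool_pos: [0.5175, 0.0007, 0.0683]
tcp_rot: [2.459, 1.955, 0.0]
wrist_force: [-0.1, 1.1, -0.3]
width: 0.002
grip_force: 0.5
```

jog_arm(
  motion=[
    [-1,-1,0,0,0],
    [-1,-0.5,0,0,0],
  ],
)

```text
time: 8.28
tool_pos: [0.5171, -0.0008, 0.0683]
tcp_rot: [-2.459, -1.955, -0.0]
wrist_force: [0.6, 3.0, 0.8]
width: 0.001
grip_force: 1.4
```

```bash
cat >> h.py <<'E'
def board():
    p,d,M,k=cam("wrist");v,u=np.mgrid[0:400,0:640]
    P=np.stack([(u-k[1])/k[0]*d,(v-k[2])/k[0]*d,d],-1)@M[:3,:3].T+M[:3,3]
    c,Rm,a=rack();Q=np.dstack([(P[...,:2]-c)@Rm*1000,P[...,2:]*1000]);m=(abs(Q[...,0])<35)&(d>0)
    for lo in range(-60,40,10):
        s=m&(Q[...,1]>lo)&(Q[...,1]<lo+10)
        if s.sum()>20: print(lo,s.sum(),np.percentile(Q[...,2][s],[25,50,75]).round(1),end="; ")
    l=(abs(abs(Q[...,0]-1.5)-49)<2)&(d>0)&(Q[...,1]>0)&(Q[...,1]<150)
    print("\nlip z",np.median(Q[...,2][l])); return p
E
python3 - <<'E'
from h import *
st();p=board();save(p,"w2.png")
E
```

```text
t 8.2833 tcp rack mm [  2.2 -58.1  68.3] yaw tool x minus rack y deg 0.09608579547996499 F [0.6 3.  0.8] w 0.0011568825957885848 zax [ 0.  0. -1.]
-60 5373 [ 57.4 107.3 125.9]; -50 19699 [120.5 138.3 151.7]; -40 3681 [ 56.9  57.6 162.8]; -30 2318 [56.6 57.  57.4]; -20 3133 [56.  56.8 57.3]; -10 2727 [14.9 16.3 46.2]; 0 2151 [14.7 15.4 40.2]; 10 2196 [14.7 15.4 40.4]; 20 2398 [14.8 15.4 40.9]; 30 2529 [14.7 15.4 40.1]; 
lip z 56.91390498319679
```

Depth shows the board top at about 57 mm, level with the lips at 57, and its rear edge near y = -10, so it has dropped home. Backing off and rising.

jog_arm(
  motion=[
    [-1,3,0,0,0],
    [-1,5,0,0,0],
    [-1,0,0,-20,0],
    [-1,0,0,-30,0],
    [-1,10,-20,0,0],
    [-1,15,-30,0,0],
    [-1,15,-30,0,0],
    [-1,8,-19,0,0],
    [-1,0,0,0,0],
    [-1,0,0,0,0],
  ],
)

```text
time: 9.17
tool_pos: [0.4329, 0.0768, 0.1184]
tcp_rot: [2.457, 1.957, 0.001]
wrist_force: [0.5, -0.1, 0.2]
width: -0.001
grip_force: 0.0
```

```bash
python3 - <<'E'
from h import *
st();print(bot.read_state()["q"]);p=board();save(p,"w3.png")
E
```

```text
t 9.1667 tcp rack mm [-97.5  -1.7 118.4] yaw tool x minus rack y deg 0.23506026469111418 F [ 0.5 -0.1  0.2] w -0.0012835317156008174 zax [ 0.001 -0.    -1.   ]
[ 1.19282756e-01 -8.63239913e-02  2.20428841e+00 -4.58082682e-04
  1.02286761e+00  3.44896151e-01]
-60 995 [56.6 57.  57.4]; -50 1028 [56.6 57.  57.4]; -40 1059 [56.6 57.  57.4]; -30 1108 [56.6 57.  57.4]; -20 1933 [29.3 56.5 57.2]; -10 1625 [15.3 43.5 50.6]; 0 1073 [14.9 15.8 41.3]; 10 1107 [14.8 15.7 40.7]; 20 1157 [14.9 15.7 41. ]; 30 1197 [14.9 15.7 40.2]; 
lip z 57.26144269933367
```

View pics/w3.png

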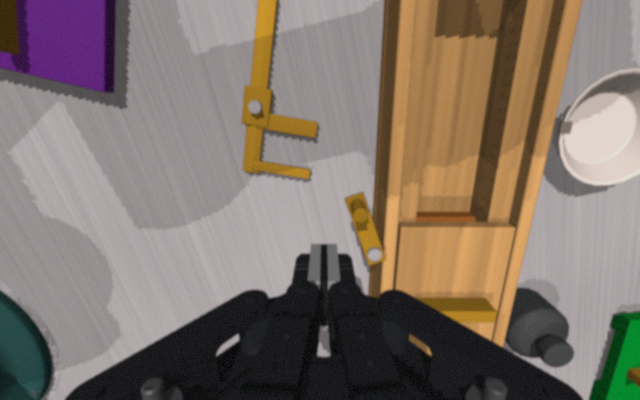

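Wrist view: board flush, button still open with pin top at about (360,208) and pivot at (375,256). Next: turn the tool to push tangentially.

jog_arm(
  motion=[
    [-1,0,0,0,-7],
    [-1,0,0,0,-7],
    [-1,0,0,0,-7],
    [-1,0,0,0,-7],
    [-1,0,0,0,-7],
    [-1,0,0,0,-7],
    [-1,0,0,0,-7],
    [-1,0,0,0,-7],
    [-1,0,0,0,-7],
    [-1,0,0,0,-7],
  ],
)

```text
time: 10.05
tool_pos: [0.4348, 0.0755, 0.1185]
tcp_rot: [0.886, 3.013, -0.0]
wrist_force: [0.7, 0.8, -0.4]
width: 0.002
grip_force: 0.0
```

jog_arm(
  motion=[
    [-1,0,0,0,-7],
    [-1,0,0,0,-7],
    [-1,0,0,0,-7],
    [-1,0,0,0,-7],
    [-1,0,0,0,-7],
    [-1,0,0,0,-2],
    [-1,0,0,0,0],
    [-1,0,0,0,0],
  ],
)

```text
time: 10.72
tool_pos: [0.4344, 0.0757, 0.1185]
tcp_rot: [-0.105, 3.139, -0.0]
wrist_force: [0.2, 1.1, -0.3]
width: 0.001
grip_force: 0.0
```

```bash
cat >> h.py <<'E'
def plan(pin,piv=np.array([-61,-28.3])):
    s=bot.read_state();m=R.from_rotvec(s["tcp_rot"]).as_matrix();c,Rm,a=rack()
    w=rk(s["tool_pos"]);n=(pin-piv)/np.linalg.norm(pin-piv);t=np.array([n[1],-n[0]])
    tx=Rm.T@m[:2,0];ty=Rm.T@m[:2,1]; D=w[:2]-pin
    print("theta",np.arctan2(n[0],n[1]),"tcp rel pin: along t",D@t,"along n",D@n,"| -tool x angle vs t deg",np.degrees(np.arctan2(-tx[1],-tx[0])-np.arctan2(t[1],t[0])),"pin rel tcp in tool",-D@tx,-D@ty)
E
python3 - <<'E'
from h import *
st()
import numpy as np
p=cv2.imread("pics/w3.png")
plan(np.array([-75,10.6]))
E
```

```text
t 10.7167 tcp rack mm [-95.7  -2.5 118.5] yaw tool x minus rack y deg -253.02566158756986 F [ 0.2  1.1 -0.3] w 0.00119391160676066 zax [ 0.001 -0.    -1.   ]
theta -0.34546454735483567 tcp rel pin: along t -23.913110598376363 along n -5.31630901188224 | -tool x angle vs t deg -2.8193221223992926 pin rel tcp in tool -23.622670917647337 6.486081260237994
```

jog_arm(
  motion=[
    [-1,0,5.5,10,0],
    [-1,0,0,15,0],
    [-1,0,0,15,0],
    [-1,0,0,10,0],
    [-1,0,0,0,0],
    [-1,-2,0,0,0],
    [-1,-2,0,0,0],
    [-1,-2,0,0,0],
    [-1,-1,0,0,0],
    [-1,0,0,0,0],
  ],
)

```text
time: 11.55
tool_pos: [0.441, 0.0823, 0.0691]
tcp_rot: [-0.108, 3.138, 0.0]
wrist_force: [-1.1, -1.0, 0.6]
width: 0.0
grip_force: 0.0
```

jog_arm(
  motion=[
    [-1,-2.8,1.1,0,4],
    [-1,-2.8,1.1,0,4],
    [-1,-2.8,1.1,0,4],
    [-1,-2.8,1.1,0,4],
    [-1,-2.8,1.1,0,4],
    [-1,-2.8,1.1,0,4],
    [-1,-2.8,1.1,0,4],
    [-1,0,0,0,0],
  ],
)

```text
time: 12.22
tool_pos: [0.4609, 0.0871, 0.0687]
tcp_rot: [0.657, 3.071, 0.001]
wrist_force: [0.5, -0.3, 0.6]
width: 0.001
grip_force: 0.0
```

```bash
python3 - <<'E'
from h import *
st();t=-.345+np.radians(28);plan(np.array([-61,-28.3])+40*np.array([np.sin(t),np.cos(t)]))
p,*_=cam("wrist");save(p,"w4.png")
E
```

```text
t 12.2167 tcp rack mm [-72.5  14.6  68.7] yaw tool x minus rack y deg 79.00417829299587 F [ 0.5 -0.3  0.6] w 0.0006121935309631808 zax [ 0.001  0.    -1.   ]
theta 0.14369219055841229 tcp rel pin: along t -17.524685019736296 along n 0.811094263190621 | -tool x angle vs t deg -2.762865639017506 pin rel tcp in tool -17.543403674259626 0.034571369131252104
```

View pics/w4.png

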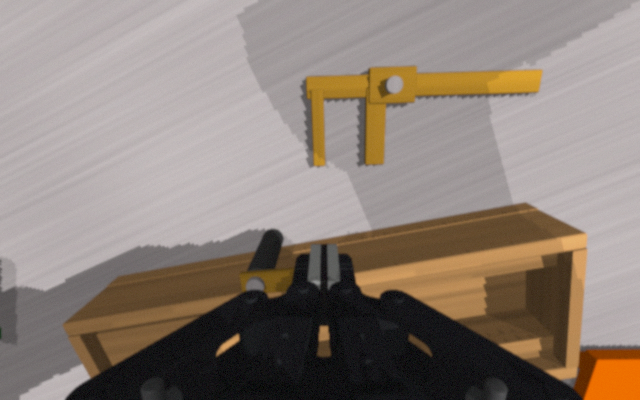

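The wrist view shows the button now lying about parallel to the lip (pivot at (256,285)), so the pin follows. Continuing the arc.

jog_arm(
  motion=[
    [-1,-2.8,1.1,0,4],
    [-1,-2.8,1.1,0,4],
    [-1,-2.8,1.1,0,4],
    [-1,-2.8,1.1,0,4],
    [-1,-2.8,1.1,0,4],
    [-1,-2.8,1.1,0,4],
    [-1,-2.8,1.1,0,4],
    [-1,-2.8,1.1,0,4],
    [-1,-2.8,1.1,0,4],
    [-1,-2.8,1.1,0,4],
  ],
)

```text
time: 13.1
tool_pos: [0.4879, 0.0767, 0.0685]
tcp_rot: [1.667, 2.662, 0.001]
wrist_force: [-0.3, 0.7, 0.4]
width: 0.003
grip_force: 0.3
```

jog_arm(
  motion=[
    [-1,-2.8,1.1,0,4],
    [-1,-2.8,1.1,0,4],
    [-1,-2.8,1.1,0,4],
    [-1,-2.8,1.1,0,4],
    [-1,-2.8,1.1,0,4],
    [-1,-2.8,1.1,0,4],
    [-1,-2.8,1.1,0,4],
    [-1,-2.8,1.1,0,4],
    [-1,0,0,0,0],
  ],
)

```text
time: 13.85
tool_pos: [0.5011, 0.0564, 0.0686]
tcp_rot: [2.335, 2.101, 0.001]
wrist_force: [0.3, 0.4, 0.7]
width: -0.004
grip_force: 0.0
```

```bash
python3 - <<'E'
from h import *
st();t=1.57;plan(np.array([-61,-28.3])+40*np.array([np.sin(t),np.cos(t)]))
p,d,M,k=cam("wrist");save(p,"w5.png");np.savez("w5.npz",p=p,d=d,M=M,k=k)
E
```

```text
t 13.85 tcp rack mm [-26.4  -6.   68.6] yaw tool x minus rack y deg 7.096776243621733 F [0.3 0.4 0.7] w -0.003630805214218851 zax [ 0.001 -0.    -1.   ]
theta 1.57 tcp rel pin: along t -22.272440025188544 along n -5.382252884909171 | -tool x angle vs t deg 7.0511500791609905 pin rel tcp in tool -22.764693075253394 2.607483473054508
```

View pics/w5.png

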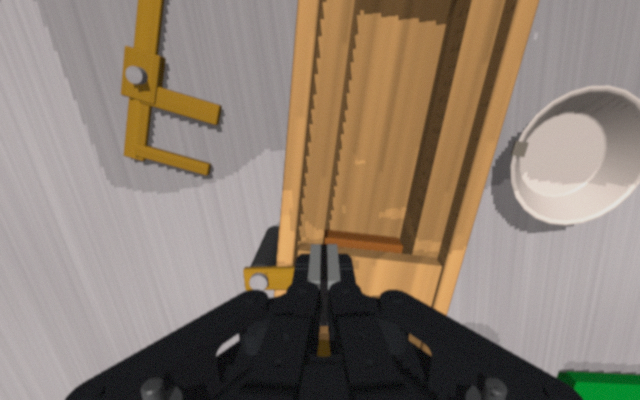

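jog_arm(
  motion=[
    [-1,-2.5,1,0,4],
    [-1,-2.5,1,0,3],
    [-1,-1,0,0,0],
    [-1,0,0,0,0],
    [-1,0,0,0,0],
  ],
)

```text
time: 14.32
tool_pos: [0.5018, 0.0506, 0.0683]
tcp_rot: [-2.457, -1.958, 0.0]
wrist_force: [0.2, 0.7, 0.5]
width: -0.001
grip_force: 0.0
```

jog_arm(
  motion=[
    [-1,5,0,0,0],
    [-1,5,0,0,0],
    [-1,0,0,-20,0],
    [-1,0,0,-40,0],
    [-1,20,0,-40,0],
    [-1,30,0,-10,0],
    [-1,20,0,0,0],
    [-1,0,0,0,0],
    [-1,0,0,0,0],
  ],
)

```text
time: 15.07
tool_pos: [0.5197, 0.1284, 0.1758]
tcp_rot: [2.456, 1.958, 0.0]
wrist_force: [-0.1, 0.5, -0.7]
width: 0.002
grip_force: 0.0
```

```bash
python3 - <<'E'
from h import *
st();p,d,M,k=cam("wrist");np.savez("w6.npz",p=p,d=d,M=M,k=k)
v,u=np.mgrid[0:400,0:640]
P=np.stack([(u-k[1])/k[0]*d,(v-k[2])/k[0]*d,d],-1)@M[:3,:3].T+M[:3,3]
c,Rm,a=rack();Q=np.dstack([(P[...,:2]-c)@Rm*1000,P[...,2:]*1000])
hsv=cv2.cvtColor(p,cv2.COLOR_RGB2HSV);br=(hsv[...,1]>150)&(hsv[...,0]>15)&(hsv[...,0]<32)
m=br&(abs(Q[...,2]-62.5)<3)&(Q[...,0]>-75)&(Q[...,0]<0)&(abs(Q[...,1]+28)<25)
pn=br&(Q[...,2]>79)&(Q[...,2]<92)&(Q[...,0]>-80)&(Q[...,0]<0)&(abs(Q[...,1]+28)<30)
print("arm",m.sum(),cv2.minAreaRect(Q[m][:,:2].astype('float32')),Q[m].mean(0),"pin",pn.sum(),np.median(Q[pn],axis=0))
b=(abs(Q[...,0])<35)&(Q[...,1]>-130)&(Q[...,1]<-45)&(d>0); print("board z",np.percentile(Q[...,2][b],[10,25,50,75,90]))
ys,xs=np.where(m|pn);cx,cy=(int(xs.mean()),int(ys.mean())) if len(xs) else (320,200);print(cx,cy)
y0=max(0,min(250,cy-75));x0=max(0,min(440,cx-80))
save(np.clip(cv2.resize(p[y0:y0+150,x0:x0+200],None,fx=4,fy=4,interpolation=cv2.INTER_CUBIC)*1.4,0,255).astype('uint8'),"w6.png");print(x0,y0)
E
```

```text
t 15.0667 tcp rack mm [-24.6  68.3 175.8] yaw tool x minus rack y deg 0.28360496997080986 F [-0.1  0.5 -0.7] w 0.002329600283374329 zax [ 0. -0. -1.]
arm 59 ((-64.62767791748047, -23.861114501953125), (18.267284393310547, 8.434977531433105), 43.857662200927734) [-63.99324763 -23.44077029  62.71659203] pin 0 [nan nan nan]
board z [56.57337634 56.95605764 57.58000799 73.6263026  75.129982  ]
283 284
203 209
  return _methods._mean(a, axis=axis, dtype=dtype,
  ret = um.true_divide(
```

View pics/w6.png

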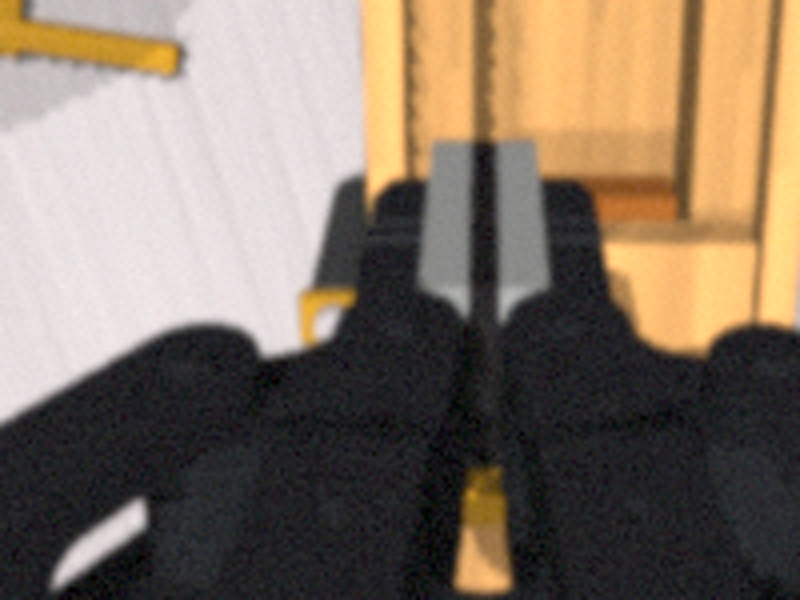

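The hand hides the button (only its corner shows, at crop (325,300)). Moving the hand to the -y side, well above, to measure it.

jog_arm(
  motion=[
    [-1,-25,0,-10,0],
    [-1,-35,0,-10,0],
    [-1,-35,0,0,0],
    [-1,-35,0,0,0],
    [-1,-25,0,0,0],
    [-1,0,0,0,0],
    [-1,0,0,0,0],
  ],
)

```text
time: 15.7
tool_pos: [0.4835, -0.0255, 0.1947]
tcp_rot: [-2.462, -1.949, 0.002]
wrist_force: [0.3, 0.4, -0.7]
width: -0.003
grip_force: 0.0
```

```bash
cat > m.py <<'E'
from h import *
st();p,d,M,k=cam("wrist")
v,u=np.mgrid[0:400,0:640]
P=np.stack([(u-k[1])/k[0]*d,(v-k[2])/k[0]*d,d],-1)@M[:3,:3].T+M[:3,3]
c,Rm,a=rack();Q=np.dstack([(P[...,:2]-c)@Rm*1000,P[...,2:]*1000])
hsv=cv2.cvtColor(p,cv2.COLOR_RGB2HSV);br=(hsv[...,1]>170)&(hsv[...,0]>15)&(hsv[...,0]<32)
reg=(Q[...,0]>-80)&(Q[...,0]<5)&(abs(Q[...,1]+28)<30)
m=reg&(Q[...,2]>60)&(Q[...,2]<66)
pn=reg&(Q[...,2]>82)&(Q[...,2]<92)
for n,s in(("arm",m),("arm brass",m&br),("pin",pn)):
    if s.sum()>10: print(n,s.sum(),cv2.minAreaRect(Q[s][:,:2].astype('float32')),np.median(Q[s],axis=0).round(1))
s=m&br; xs=np.arange(-64,-5,6)
for x in xs:
    w=s&(abs(Q[...,0]-x)<3)
    if w.sum()>8: print(x,w.sum(),np.percentile(Q[...,1][w],[3,50,97]).round(1))
w=pn
if w.sum()>5: print("pin px",u[w].mean(),v[w].mean(),rk(ray(u[w].mean(),v[w].mean(),M,k,.084)))
for n,lo,hi in(("board -x",-38,-20),("board +x",20,38)):
    b=(Q[...,0]>lo)&(Q[...,0]<hi)&(d>0)
    for y0,y1 in((-65,-50),(-18,-12),(-45,-38)):
        e=b&(Q[...,1]>y0)&(Q[...,1]<y1)
        if e.sum()>20: print(n,y0,np.median(Q[...,2][e]).round(1))
E
python3 m.py
```

```text
t 15.7 tcp rack mm [-24.9 -89.8 194.7] yaw tool x minus rack y deg -0.11082778583480035 F [ 0.3  0.4 -0.7] w -0.002753580266875553 zax [-0.002  0.    -1.   ]
arm 843 ((-41.34816360473633, -27.381500244140625), (14.061454772949219, 55.592838287353516), 88.79045867919922) [-43.  -26.8  62.9]
arm brass 640 ((-40.97774124145508, -27.650835037231445), (13.880178451538086, 54.58640670776367), 89.49288940429688) [-39.5 -26.8  62.9]
pin 114 ((-20.73301124572754, -27.652301788330078), (9.050237655639648, 8.78119945526123), 0.44690558314323425) [-20.3 -27.9  85. ]
-64 12 [-32.5 -23.8 -21.6]
-58 16 [-32.8 -22.  -20.8]
-52 107 [-32.9 -26.8 -20.8]
-46 104 [-33.7 -27.7 -21.6]
-40 99 [-33.7 -26.8 -20.9]
-34 108 [-33.7 -27.6 -21. ]
-28 108 [-33.8 -27.6 -21. ]
-22 25 [-34.  -22.5 -20.9]
-16 42 [-34.5 -25.2 -21.7]
pin px 328.62280701754383 124.57894736842105 [-20.6 -27.7  84. ]
board -x -65 57.0
board -x -18 57.0
board -x -45 56.9
board +x -65 57.0
board +x -18 56.9
board +x -45 56.7
```

The button is square to within about 1°: its edges stay at y = -21 and about -33.5 along the arm, and the pin is at (-20.6, -27.7). The board is flush on all sides. Lifting clear and handing in.

jog_arm(
  motion=[
    [-1,0,0,-25,0],
    [-1,0,0,-25,0],
    [-1,0,0,-20,0],
    [-1,0,0,0,0],
    [-1,0,0,0,0],
    [-1,0,0,0,0],
  ],
)

```text
time: 16.25
tool_pos: [0.4842, -0.023, 0.2644]
tcp_rot: [-2.457, -1.955, 0.002]
wrist_force: [0.0, 0.7, -0.7]
width: -0.001
grip_force: 0.0
```

```bash
python3 -c "
from h import *
st();print(bot.finish_job())"
```

```text
t 16.25 tcp rack mm [-24.8 -87.3 264.4] yaw tool x minus rack y deg 0.17402039448734286 F [ 0.   0.7 -0.7] w -0.0013672310620547227 zax [-0.002  0.    -1.   ]
the job is handed in; nothing more can be done
None
```

The keeper board is down in its notches and level with the lips, the turn-button lies square across it to within about 1°, the hand is clear, and the job was handed in at 16.25 s; no verdict was returned.

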